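# Shift the used driving-game gear lever into the marked corner slot

## Task

A second-hand driving-game gear shifter is being tried out on the shop counter. Push its lever out of the near middle slot, across the gate and fully home into the corner slot next to the tall thumb nut (the plate's other three corners have flat screws), putting it into no other corner slot on the way. Only push the knob with the fingertips, never pinch it, leave the goods around it where they stand, and finish clear of the lever.

Things in the scene. Friction and masses are not known exactly. Their poses are not given: they have to be found in the camera images.
- shifter: The fixed shifter: plywood base 200 x 180 x 12 mm, on it a black housing 150 (x) x 130 (y) mm topped by an aluminium gate plate, 112 mm above the counter. Origin: centre of the base's underside, on the counter. Its +x is 'far', -x 'near', +y 'left', -y 'right'; it stands turned by up to 26 degrees about the vertical
- gate_centre (a point): Centre of the gate plate's top, axes as the shifter's. The gate: a cross channel along y (neutral) and three columns at y = -23.5, 0, +23.5 mm; six slots 14 mm wide, running 30.5 mm far and near of the middle line. The 10 mm lever shaft leaves the cross channel only in a column and changes column only in the cross channel (2 mm play each side). The tongues between slots have round noses
- lever_fore (a joint): Lean of the lever to far (+) or near (-), rad, about the shifter's y through the pivot, 30 mm above the counter under the gate's centre. 0: in the cross channel (within 0.025); end stops at +0.30 and -0.30: fully home in a far or near slot. Starts at -0.22 to -0.30 in the near middle slot. Plain friction, no spring; 2 to 4 N on the knob moves it
- lever_side (a joint): Lean of the lever to left (+) or right (-), rad, same pivot, about an axis across the lever. 0: middle column; end stops at +0.30 and -0.30: left and right columns, so that pushed against the stop it stands in line with the corner slots. Plain friction, no spring
- knob_centre (a point): Centre of the lever's knob, a plain black block 36 x 36 mm, 44 mm tall, its sides facing near, far, left, right, tilting with the lever. 170 mm from the pivot along the lever; in the shifter's axes at x = 170 cos(side) sin(fore), y = 170 sin(side), z = 30 + 170 cos(side) cos(fore) mm: 200 mm high upright, some 50 mm off centre at a stop
- gate_pin (a point): Point on the axis of the lever's shaft at the gate plate, 76 mm from the pivot; about 22 mm from the middle lines at the stops
- nut: The tall round brass thumb nut, 20 mm across and 25 mm high, standing on the gate plate in one of its four corners (52 mm far or near and 42 mm left or right of the centre); it marks the slot wanted. Origin: centre of its underside. The other three corners carry flat brass screw heads, 16 mm across and 3 mm high
- knob_far_left: The far left quarter (18 x 18 x 44 mm) of the knob, seen from the shifter; part of the one solid knob. Origin: the knob's centre
- knob_far_right: The far right quarter (18 x 18 x 44 mm) of the knob, seen from the shifter; part of the one solid knob. Origin: the knob's centre
- knob_near_left: The near left quarter (18 x 18 x 44 mm) of the knob, seen from the shifter; part of the one solid knob. Origin: the knob's centre
- knob_near_right: The near right quarter (18 x 18 x 44 mm) of the knob, seen from the shifter; part of the one solid knob. Origin: the knob's centre
- mug: Loose white mug, 80 mm across, 90 mm high, at the shifter's left. Origin: centre of underside
- toy_tractor: Loose toy tractor, about 110 x 76 mm, 72 mm high, at the shifter's right. Origin: centre of underside
- spare_knob: Loose round spare knob, 46 mm across, 50 mm high, on the near side. Origin: centre of underside
- screwdriver: Loose screwdriver lying on the far side. Origin: on the counter
- button_jar: Loose amber glass jar, 68 mm across, 100 mm high, well to the left. Origin: centre of underside
- dish: Loose blue bowl, 120 mm across, 45 mm high, well to the right. Origin: centre of underside
- tin: Loose tin, 64 mm across, 85 mm high, to the right and nearer the robot. Origin: centre of underside

How it is judged:
At the end, for the whole second after the job is handed in: The lever stands still in the corner slot beside the thumb nut, home to within 0.045 rad of its end stop (lever_fore beyond 0.255 rad either way, lever_side beyond 0.22, gate_pin within 40 mm of the nut horizontally), and every loose thing is within 20 mm of its start (horizontal distance between gate_pin and nut below 0.04 m and (value of joint lever_fore above 0.255 rad or value of joint lever_fore below -0.255 rad) and (value of joint lever_side above 0.22 rad or value of joint lever_side below -0.22 rad) and velocity of joint lever_fore between -0.05 and 0.05 rad/s and distance of each of mug, toy_tractor, spare_knob, screwdriver, button_jar, dish, tin from where it was at the start of the episode below 0.02 m); the robot touches nothing.
It fails at once if the lever is pushed into a corner slot other than the one beside the nut ((value of joint lever_fore above 0.2 rad or value of joint lever_fore below -0.2 rad) and (value of joint lever_side above 0.18 rad or value of joint lever_side below -0.18 rad) and horizontal distance between gate_pin and nut above 0.045 m).
It fails at once if the knob is pinched: fingers press on opposite quarters at once ((contact force between the fingers and knob_far_left above 0.5 N and contact force between the fingers and knob_near_right above 0.5 N) or (contact force between the fingers and knob_far_right above 0.5 N and contact force between the fingers and knob_near_left above 0.5 N)).
It fails at once if a bystander is knocked, carried or lifted (moved more than 20 mm) (distance of any of mug, toy_tractor, spare_knob, screwdriver, button_jar, dish, tin from where it was at the start of the episode above 0.02 m).
It also fails if it takes over 58 s, if anything falls off the work surface, if the arm or the gripper's body presses on something with over 40 N, if the wrist force passes 120 N, or if a joint passes its speed limit or range.

## Robot

A 6-joint arm with a two-finger parallel gripper is mounted at the origin on the work surface. World frame = base frame: x ahead of the robot, y to its left, z up, the work surface at z = 0. Lengths are in m, angles in rad, forces in N, time in s.
With the tool pointing down it reaches from about 0.35 to 0.725 m from the base axis. Payload 6 kg.
Tool frame: the origin (TCP) lies between the finger pads; the fingertips stand 17 mm ahead of it and the grasp point (between the pads) lies 2 mm behind it; z points along the fingers, y is the line along which they close (so a half turn about z gives the same grasp; the last joint's range is limited). The gripper opens to 85 mm and grips with 20 to 120 N. Pads are 22 mm wide; open, the fingers measure 114 mm over their backs; the gripper's body (76 mm by 85 mm) begins 54 mm behind the grasp point. The pads swing forward as they close: fully open they stand 13 mm farther back than shut.
Start: joints at [1.449, 0.04, 0.085, 0, -1.615, -0.334], TCP at [0.264, 0.539, 0.248] pointing down, gripper open.
Joint ranges: [-2.56, 2.56], [-1.29, 2.01], [-1.08, 1.49], [-3.29, 1.98], [-2.81, -0.18], [-2.99, 2.99]. Speed limits (rad/s): [2.57, 2.57, 3.01, 3.14, 3.14, 3.14].

## Interface

Orientations are given as a rotation vector (axis times angle).
In Python, from bench import r gives the robot as it stands.
- The arm moves only by the tool send_rows, never from a script. Its argument "steps" is one flat list of numbers, 4 for each row, row after row: the shift along the world's x, y, z scaled (see below), then the turn about the world's z scaled (see below). In form: [x, y, z, spin, x, y, z, spin, ...]. A call has 1 to 20 rows; each row shifts and turns the commanded pose from where the row before left it; what a row does not reach is not made up. The controller multiplies each number of a shift by 400 mm and each number of a turn by 0.08 rad. A row lasts 1/8 s, in which the tool goes at most 62.5 mm and 10.7 degrees, less where a joint would pass 70% of its speed; a pose out of reach is approached as far as the arm can. A call with a number of a shift or a turn outside -1 to 1 is refused whole. A call with a gripper value outside its range is refused whole. "jaw" is the opening, from -1 (shut) to 1 (fully open), so that 0 is half open, set as the call begins (left out, the last holds). The fingers move at their own pace and stop on an object; the grip force is fixed at half the most. Time passes only in rows, so rows that do not move let the fingers close. It gives the time, the measured TCP pose, the force, the opening and the grip force at its end, in the units of the state.
- r.sense(): the state, without advancing time (a new reading comes with each control period).
- r.get_image(name): name is "side" or "top"; returns a dict with "img" (420x560x3 uint8, red, green, blue), "range_z" (420x560 float32, m along the optical axis (not along the pixel's ray), 0 where there is no reading), "fx", "fy", "cx", "cy" (pixels), "k1" (the pictures are not rectified: a ray, as slopes to the right and down, at radius r is drawn at 1 + k1 r^2 times it, then the intrinsics apply), "rvec" (rotation vector, rad) and "tvec" (3), from world to camera coordinates, as OpenCV has them. Camera axes: x right, y down, z forward; pixel columns grow to the right and rows downward; lengths in m; the calibration is good to about 2 mm. A picture is of the moment at which its call begins.
- r.finish_job(): hands the job in; it is judged then, once.
Trained networks look in the newest picture that a camera, given by its name, has taken for a name from the list of things; names that differ only in an ending like _2 or _b are one class to them, and where a whole thing is asked for, a point or a joint stands for the part that bears it (a point fixed in the world has none). Each returns a list of dicts, best first, with "p" (0 to 1); they miss things now and then, are a little off and sometimes report something else, mostly with a low value. They report only what shows in the picture. A call takes as long as a camera call.
- r.recognise(target, camera): "at" ([x, y, z] in m, in world coordinates, good to about 4 mm: the middle of the surface that is visible of it).
- r.outline_of(target, camera): "pixels" (420x560 bool, what is visible of it).
- r.mark_of(target, camera): "at" ([x, y, z] in m, in world coordinates, good to about 4 mm: a listed point, or the origin of a listed thing).
The state is a dict: "time_s": time; "qpos": joint angles; "qvel": joint speeds; "tau": joint torques, N m; "eef_pos": TCP position; "tool_rot": TCP orientation; "ft_force": force on the tool from outside, world axes, zero at the start; "ft_torque": the same for the moment, N m; "gripper_width": opening from 0.0 (shut) to 1.0 (fully open); "grip_force": force on a finger pad.
Only numpy, scipy, OpenCV 4.12 (cv2) and the standard library are available. Lean on these libraries where they do the work, as an engineer would, in place of code of your own. Each camera call takes 0.05 s, during which the arm holds its last target. There are 200 camera calls.

## Working session

There is one attempt and no reset: what is moved stays moved. The work goes in short steps, Python scripts to look and compute and a tool call to move; the robot and the scene stay as the last step left them, time stands still between calls to the robot, and variables do not carry over. Pictures are saved under pics/ and viewed, at most 10 in all, crops included, and the job is handed in when it is done.

Besides the shell and the picture viewer there is one more tool, called after "Call:" as name(argument=value, ...) on one line, values as JSON. send_rows: Moves the arm, as the interface text tells. Shifts and turns lie within -1 to 1; 1 stands for 400 mm of shift or 0.08 rad of turn. Its arguments: {"type":"object","properties":{"steps":{"type":"array"},"jaw":{"type":"number"}},"required":["steps"]}

```bash
mkdir -p pics
cat > h.py <<'E'
from bench import r
import numpy as np, cv2
def save(n,cam):
    d=r.get_image(cam); cv2.imwrite(f'pics/{n}.png',cv2.cvtColor(d['img'],cv2.COLOR_RGB2BGR)); return d
def m(t,cam):
    return [(np.round(o['at'],4).tolist(),round(o['p'],2)) for o in r.mark_of(t,cam)[:3]]
E
python3 - <<'E'
from h import *
for c in ('top','side'):
    save(c+'1',c)
    for t in ('shifter','gate_centre','nut','knob_centre','gate_pin','mug','toy_tractor','spare_knob','screwdriver','button_jar','dish','tin'):
        print(c,t,m(t,c))
s=r.sense(); print(s['time_s'],s['eef_pos'],s['tool_rot'])
E
```

```text
top shifter [([0.5407, -0.0557, 0.0002], 0.92), ([0.4078, -0.3549, 0.0018], 0.49)]
top gate_centre [([0.5443, -0.0569, 0.1126], 0.95)]
top nut [([0.6112, -0.412, -0.0006], 0.6), ([0.5949, -0.0923, 0.1109], 0.43)]
top knob_centre [([0.5039, -0.0576, 0.1943], 0.67)]
top gate_pin [([0.5064, -0.057, 0.1935], 0.7)]
top mug [([0.5666, 0.1145, -0.0042], 0.57)]
top toy_tractor [([0.5489, -0.2253, 0.0005], 0.88)]
top spare_knob [([0.5533, -0.2243, -0.0012], 0.66), ([0.3796, -0.0017, 0.0042], 0.62)]
top screwdriver [([0.6927, -0.0466, 0.0017], 0.69)]
top button_jar [([0.4715, 0.4066, -0.0011], 0.66)]
top dish [([0.6108, -0.412, -0.0006], 0.93)]
top tin [([0.4107, -0.3588, 0.0024], 0.74)]
side shifter [([0.5384, -0.0562, 0.0004], 0.96)]
side gate_centre [([0.5394, -0.0537, 0.1154], 0.59)]
side nut [([0.6002, -0.0959, 0.1101], 0.46)]
side knob_centre [([0.502, -0.0577, 0.1988], 0.63)]
side gate_pin [([0.5254, -0.0602, 0.104], 0.91), ([0.4055, -0.3574, -0.0014], 0.58)]
side mug [([0.5712, 0.1173, -0.0021], 0.93)]
side toy_tractor [([0.5544, -0.2276, -0.0025], 0.9), ([0.5435, -0.0552, 0.1121], 0.71)]
side spare_knob [([0.3795, -0.0023, -0.002], 0.71)]
side screwdriver [([0.6969, -0.0442, -0.0021], 0.81)]
side button_jar [([0.476, 0.4068, -0.0004], 0.76)]
side dish [([0.613, -0.4195, 0.0019], 0.65), ([0.5393, -0.0542, 0.1105], 0.2)]
side tin [([0.4053, -0.355, -0.0015], 0.61)]
1.3 [0.26405678 0.53874834 0.24827846] [ 3.06033767e+00 -7.09677800e-01 -2.58230736e-05]
```

View pics/top1.png

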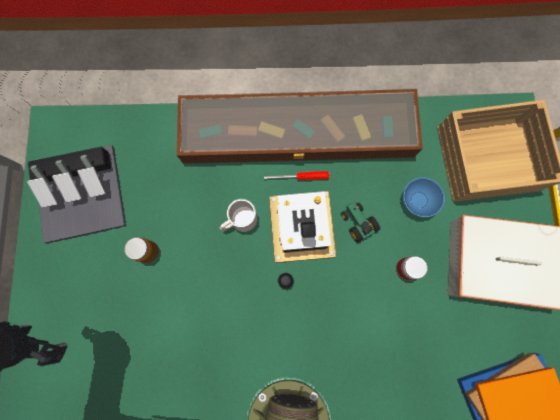

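View pics/side1.png

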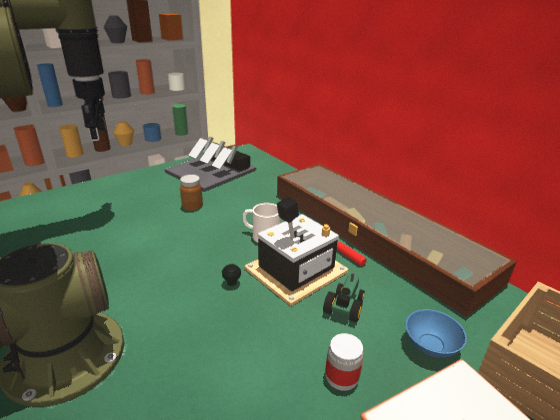

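Run:
```python
from h import *
d=r.get_image('top')
R,_=cv2.Rodrigues(np.array(d['rvec'],float)); t=np.array(d['tvec'],float)
Z=d['range_z']; v,u=np.indices(Z.shape)
K=np.array([[d['fx'],0,d['cx']],[0,d['fy'],d['cy']],[0,0,1]])
p=cv2.undistortPoints(np.stack([u.ravel(),v.ravel()],1).astype(float)[:,None],K,np.array([d['k1'],0,0,0.]))[:,0]
z=Z.ravel(); P=(np.c_[p*z[:,None],z]-t)@R
ok=(z>0)&(np.hypot(P[:,0]-.541,P[:,1]+.056)<.16)
def rect(lo,hi,rad=.16):
    q=P[ok&(P[:,2]>lo)&(P[:,2]<hi)&(np.hypot(P[:,0]-.541,P[:,1]+.056)<rad)]
    print(lo,len(q),cv2.minAreaRect((q[:,:2]*1000).astype(np.float32)),q.mean(0))
rect(.106,.118,.105); rect(.122,.145,.1); rect(.2,.25,.1); rect(.006,.02,.14)
```

```text
0.106 2009 ((539.7888793945312, -55.00861358642578), (150.5754852294922, 129.984130859375), 3.7590420246124268) [ 0.53898971 -0.05340061  0.11132228]
0.122 45 ((593.4442749023438, -93.18981170654297), (16.605146408081055, 17.020978927612305), 0.6256735920906067) [ 0.59305987 -0.0930798   0.13235312]
0.2 221 ((498.93280029296875, -59.459068298339844), (38.22979736328125, 36.2203483581543), 4.159673690795898) [ 0.49728631 -0.05876314  0.21498755]
0.006 1210 ((539.6624145507812, -55.588623046875), (200.08242797851562, 275.3214416503906), 3.720952272415161) [ 0.50712449 -0.04558224  0.01137644]
```

The top picture shows the shifter at about (303,225), turned about 3.8°. The nut is at (318,199), in the far right corner, and the knob at (308,228). The side picture agrees: the nut is at (326,230), on the far right. I'll shut the fingers and go to the near side of the knob.

Call:
send_rows(steps=[0.035, -0.125, 0, 0.54, 0.035, -0.125, 0, 0.54, 0.035, -0.125, 0, 0.54, 0.035, -0.125, 0, 0.54, 0.035, -0.125, 0, 0.54, 0.035, -0.125, 0, 0.54, 0.035, -0.125, 0, 0.54, 0.035, -0.125, 0, 0.54, 0.035, -0.125, 0, 0.54, 0.035, -0.125, 0, 0.54, 0.035, -0.125, 0, 0.54, 0.035, -0.125, 0, 0.54, 0, 0, 0, 0], jaw=-1)

```text
time_s: 2.98
eef_pos: [0.4321, -0.0643, 0.248]
tool_rot: [3.14, 0.089, -0.001]
ft_force: [-0.7, 0.0, -0.4]
gripper_width: -0.003
grip_force: 0.0
```

```bash
cat >> h.py <<'E'
Y=np.deg2rad(3.75); A=np.array([[np.cos(Y),-np.sin(Y)],[np.sin(Y),np.cos(Y)]]); G=np.array([.540,-.0553])
def st():
    s=r.sense(); p=s['eef_pos']; from scipy.spatial.transform import Rotation as Ro
    x=Ro.from_rotvec(s['tool_rot']).as_matrix()[:,0]
    print('t',round(s['time_s'],2),'tcp local mm',np.round((p[:2]-G)@A*1000,1),'z',round(p[2]*1000,1),'yaw',round(np.degrees(np.arctan2(x[1],x[0])),2),'F local',np.round(np.array(s['ft_force'][:2])@A,1),'w',round(s['gripper_width'],3))
def cloud(c):
    d=r.get_image(c); R,_=cv2.Rodrigues(np.array(d['rvec'],float)); t=np.array(d['tvec'],float)
    Z=d['range_z']; v,u=np.indices(Z.shape)
    K=np.array([[d['fx'],0,d['cx']],[0,d['fy'],d['cy']],[0,0,1]])
    p=cv2.undistortPoints(np.stack([u.ravel(),v.ravel()],1).astype(float)[:,None],K,np.array([d['k1'],0,0,0.]))[:,0]
    z=Z.ravel(); P=(np.c_[p*z[:,None],z]-t)@R; P[z<=0]=9
    return np.c_[(P[:,:2]-G)@A*1000,P[:,2]*1000],d
def knob():
    for c in ('top','side'):
        r.get_image(c)
        print(c,[(np.round((np.array(o['at'])[:2]-G)@A*1000,1),round(o['at'][2]*1000),round(o['p'],2)) for o in r.mark_of('knob_centre',c)[:2]])
E
python3 -c "
from h import *
st();knob()"
```

```text
t 2.98 tcp local mm [-108.3   -1.9] z 248.0 yaw 3.26 F local [-0.7  0.1] w -0.003
top []
side [(array([-38.3,  -3.7]), 197, 0.63)]
```

Call:
send_rows(steps=[0, 0, -0.055, 0.1, 0, 0, -0.05, 0, 0.026, 0.0017, 0, 0, 0.026, 0.0017, 0, 0, 0.026, 0.0017, 0, 0, 0.026, 0.0017, 0, 0, 0.026, 0.0017, 0, 0, 0.026, 0.0017, 0, 0, 0, 0, 0, 0])

```text
time_s: 4.3
eef_pos: [0.4951, -0.0572, 0.2058]
tool_rot: [3.14, 0.11, -0.001]
ft_force: [0.3, 0.6, -0.0]
gripper_width: -0.0
grip_force: 0.1
```

```bash
python3 -c "
from h import *
st();knob()
P,d=cloud('side')
q=P[(abs(P[:,0])<70)&(abs(P[:,1])<60)&(P[:,2]>165)&(P[:,2]<226)]
print(len(q),np.percentile(q,[1,99],axis=0))
o=d['img'][180:270,240:360]; cv2.imwrite('pics/s2.png',cv2.cvtColor(cv2.resize(o,None,fx=5,fy=5,interpolation=3),4))"
```

```text
t 4.3 tcp local mm [-45.    1.1] z 205.8 yaw 4.03 F local [0.3 0.6] w -0.0
top []
side [(array([-13.4,  -2.2]), 201, 0.76)]
443 [[-57.40029434 -20.74833994 167.326452  ]
 [  2.88588682  14.58194495 224.9246629 ]]
```

View pics/s2.png

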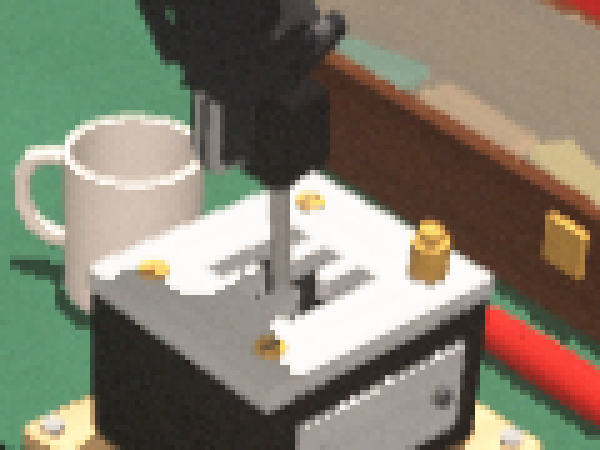

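The crop shows the fingers behind the knob at (250,130), and the shaft at about (280,285) nearly out of the near slot. The knob is about 16 mm short of neutral, so I push 16 mm more.

Call:
send_rows(steps=[0.01, 0.0007, 0, 0, 0.01, 0.0007, 0, 0, 0.01, 0.0007, 0, 0, 0.005, 0, 0, 0, 0.004, 0, 0, 0, 0, 0, 0, 0])

```text
time_s: 5.3
eef_pos: [0.5102, -0.0563, 0.2061]
tool_rot: [3.14, 0.111, -0.0]
ft_force: [-1.9, 0.7, -0.2]
gripper_width: 0.004
grip_force: 0.7
```

```bash
cat >> h.py <<'E'
def edge(n,view=True):
    P,d=cloud('side')
    q=P[(abs(P[:,0])<90)&(abs(P[:,1])<90)&(P[:,2]>170)&(P[:,2]<222)]
    print(len(q),np.percentile(q,[1,2,98,99],axis=0).round(1).tolist())
    # shaft
    q=P[(abs(P[:,0])<50)&(abs(P[:,1])<50)&(P[:,2]>122)&(P[:,2]<155)]
    q=q[~((q[:,0]>36)&(q[:,1]<-30)&(q[:,2]<140))]; print('shaft',len(q),q.mean(0).round(1))
    o=d['img'][180:270,240:360]; cv2.imwrite(f'pics/{n}.png',cv2.cvtColor(cv2.resize(o,None,fx=5,fy=5,interpolation=3),4))
E
python3 -c "
from h import *
st();knob();edge('s3')"
```

```text
t 5.3 tcp local mm [-29.8   0.9] z 206.1 yaw 4.04 F local [-1.8  0.8] w 0.004
top []
side [(array([-1.3, -0.2]), 205, 0.75)]
364 [[-42.1, -20.1, 172.6], [-41.7, -20.0, 180.5], [13.4, 7.4, 221.5], [14.6, 8.6, 221.7]]
shaft 50 [ -2.9  -2.6 138.7]
```

View pics/s3.png

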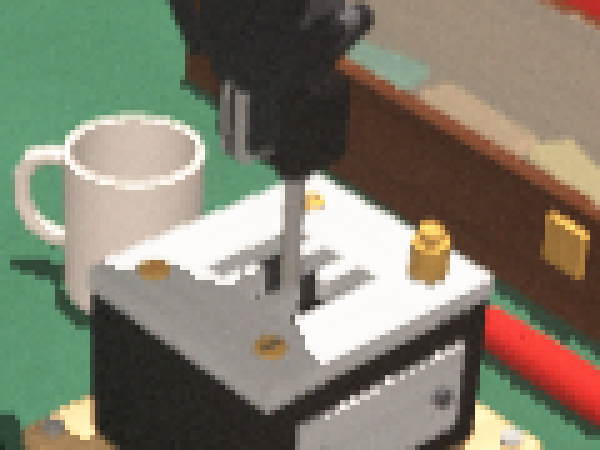

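Call:
send_rows(steps=[0.003, 0, 0, 0, 0, 0, 0, 0, -0.065, -0.0043, 0, 0, -0.0052, 0.08, 0, 0, -0.0052, 0.08, 0, -0.05, 0.0675, 0.0044, 0, 0, 0.0675, 0.0044, 0, 0, 0, 0, 0, 0])

```text
time_s: 6.55
eef_pos: [0.536, 0.0097, 0.2052]
tool_rot: [3.139, 0.104, -0.002]
ft_force: [0.2, -0.2, -0.5]
gripper_width: 0.001
grip_force: 0.0
```

```bash
python3 -c "
from h import *
st();knob();edge('s4')"
```

```text
t 6.55 tcp local mm [ 0.3 65.1] z 205.2 yaw 3.8 F local [ 0.1 -0.2] w 0.001
top [(array([ 1.9, -1.8]), 194, 0.54)]
side [(array([-1.5, -4.6]), 204, 0.78)]
445 [[-20.0, -20.7, 172.4], [-19.7, -20.1, 181.0], [13.2, 73.2, 221.6], [15.1, 77.8, 221.8]]
shaft 50 [ -2.3  -3.1 139. ]
```

View pics/s4.png

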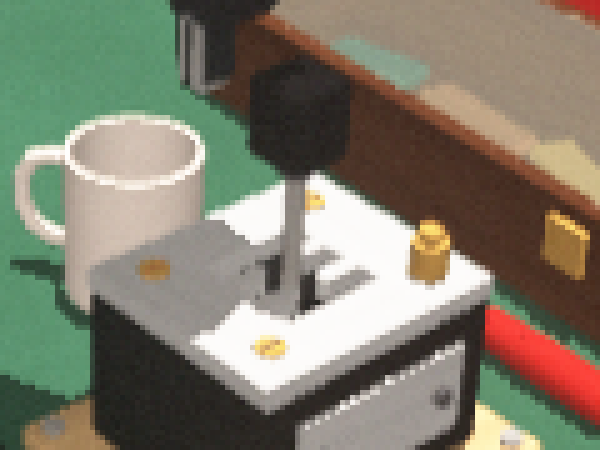

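The crop shows the lever upright with its shaft at the cross channel (290,290), and the fingers clear on the left. Next I push it right.

Call:
send_rows(steps=[0.0046, -0.07, 0, 0, 0.0013, -0.02, 0, 0, 0.0013, -0.02, 0, 0, 0.0013, -0.02, 0, 0, 0.0013, -0.02, 0, 0, 0.0013, -0.02, 0, 0, 0.001, -0.015, 0, 0, 0, 0, 0, 0])

```text
time_s: 7.8
eef_pos: [0.5398, -0.065, 0.2058]
tool_rot: [3.14, 0.103, -0.001]
ft_force: [-0.2, 1.5, -1.2]
gripper_width: 0.002
grip_force: 0.3
```

```bash
python3 -c "
from h import *
st();knob();edge('s5')"
```

```text
t 7.8 tcp local mm [-0.8 -9.7] z 205.8 yaw 3.77 F local [-0.1  1.5] w 0.002
top [(array([-155.7,   64.2]), 0, 0.53), (array([  1.1, -40.7]), 196, 0.37)]
side [(array([ -1.1, -41.9]), 200, 0.7)]
500 [[-20.1, -61.0, 175.6], [-19.6, -60.8, 177.1], [13.0, -3.3, 221.1], [14.8, 3.5, 221.5]]
shaft 48 [ -2.8 -27.6 138.9]
```

Call:
send_rows(steps=[0.0005, -0.0075, 0, 0, 0.0005, -0.0075, 0, 0, 0.0003, -0.005, 0, 0, 0, 0, 0, 0])

```text
time_s: 8.55
eef_pos: [0.5405, -0.0727, 0.2062]
tool_rot: [3.14, 0.104, -0.0]
ft_force: [-0.8, 1.3, -1.1]
gripper_width: 0.004
grip_force: 0.5
```

```bash
python3 -c "
from h import *
st();knob();edge('s6')"
```

```text
t 8.55 tcp local mm [ -0.7 -17.4] z 206.2 yaw 3.8 F local [-0.7  1.4] w 0.004
top [(array([  3.4, -47.1]), 192, 0.44)]
side [(array([  0.7, -45.6]), 197, 0.7)]
504 [[-19.9, -67.9, 174.5], [-19.6, -67.5, 175.1], [12.9, -9.7, 220.3], [15.0, -4.1, 221.0]]
shaft 46 [ -3.1 -32.6 139.1]
```

View pics/s6.png

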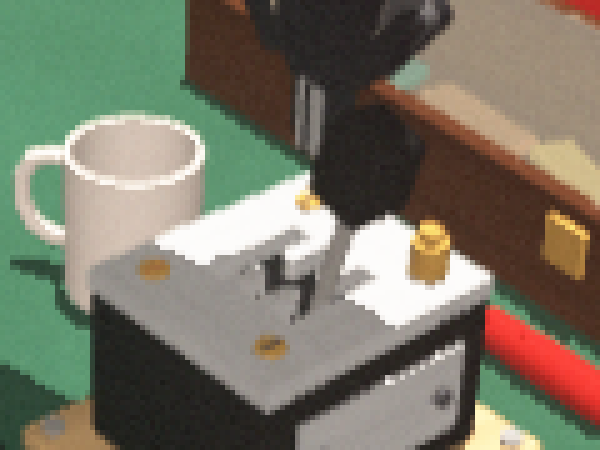

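The lever leans right, with its shaft at (325,290) close to the right column. The force shows it isn't at the stop yet, so I creep on.

Call:
send_rows(steps=[0.0003, -0.005, 0, 0, 0.0003, -0.005, 0, 0, 0, 0, 0, 0])

```text
time_s: 9.18
eef_pos: [0.5407, -0.0766, 0.2062]
tool_rot: [-3.14, -0.104, -0.0]
ft_force: [0.6, 1.9, -0.4]
gripper_width: -0.004
grip_force: 0.8
```

```bash
python3 -c "
from h import *
st();edge('s7')"
```

```text
t 9.18 tcp local mm [ -0.7 -21.3] z 206.2 yaw 3.81 F local [0.7 1.8] w -0.004
505 [[-20.2, -71.7, 173.5], [-19.8, -71.3, 174.0], [12.9, -15.2, 219.7], [14.8, -9.3, 220.5]]
shaft 45 [ -3.  -34.3 138.2]
```

Call:
send_rows(steps=[0.0003, -0.005, 0, 0, 0.0003, -0.005, 0, 0, 0, 0, 0, 0])

```text
time_s: 9.6
eef_pos: [0.541, -0.0787, 0.2059]
tool_rot: [-3.136, -0.107, -0.0]
ft_force: [-1.6, 8.9, 0.2]
gripper_width: -0.003
grip_force: 4.8
```

```bash
python3 -c "
from h import *
st();edge('s8')"
```

```text
t 9.6 tcp local mm [ -0.5 -23.4] z 205.9 yaw 3.9 F local [-1.   8.9] w -0.003
506 [[-19.9, -72.8, 171.7], [-19.5, -72.4, 173.6], [13.5, -16.2, 219.7], [15.4, -9.7, 220.4]]
shaft 45 [ -3.  -35.3 138.6]
```

At the stop (8.9 N). Next I go round to the near side, a little lower, and push it far.

Call:
send_rows(steps=[-0.0041, 0.0625, 0, 0, -0.075, -0.0049, 0, 0, -0.075, -0.0049, 0, 0, 0.0044, -0.0675, -0.013, 0, 0.0044, -0.0675, -0.014, 0, 0, 0, 0, 0])

```text
time_s: 10.4
eef_pos: [0.4825, -0.1151, 0.1953]
tool_rot: [3.139, 0.101, -0.001]
ft_force: [0.7, 0.2, 0.1]
gripper_width: 0.002
grip_force: 0.0
```

```bash
python3 -c "
from h import *
st();edge('s9')"
```

```text
t 10.4 tcp local mm [-61.3 -55.9] z 195.3 yaw 3.67 F local [0.7 0.2] w 0.002
454 [[-73.6, -73.0, 171.9], [-73.1, -72.6, 173.5], [13.6, -40.9, 219.5], [15.3, -39.1, 221.0]]
shaft 45 [ -2.8 -34.9 138.7]
```

View pics/s9.png

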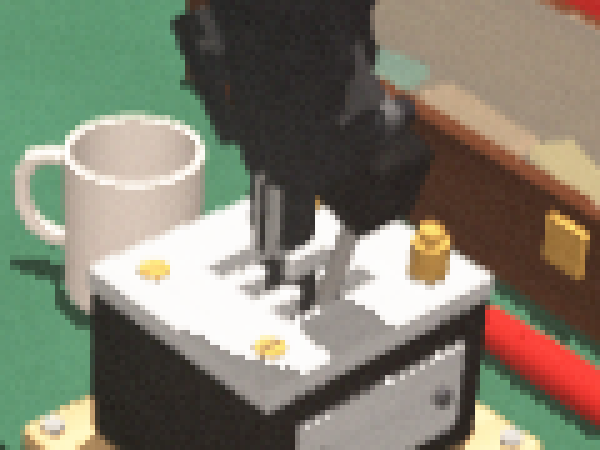

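The crop shows the shaft at (335,275), at the right stop and in line with the far slot. The fingers are near of the knob at (270,230). Now I push far.

Call:
send_rows(steps=[0.07, 0.0046, 0, 0, 0.018, 0.0012, 0, 0, 0.018, 0.0012, 0, 0, 0.018, 0.0012, 0, 0, 0.018, 0.0012, 0, 0, 0.018, 0.0012, 0, 0, 0, 0, 0, 0])

```text
time_s: 11.32
eef_pos: [0.5474, -0.109, 0.1949]
tool_rot: [-3.14, -0.105, -0.0]
ft_force: [-1.5, 1.5, -0.5]
gripper_width: -0.003
grip_force: 0.2
```

```bash
python3 -c "
from h import *
st();knob();edge('s10')"
```

```text
t 11.32 tcp local mm [  3.9 -54. ] z 194.9 yaw 3.82 F local [-1.4  1.6] w -0.003
top []
side [(array([ 34.7, -48.4]), 191, 0.57)]
359 [[-8.9, -72.8, 171.6], [-8.7, -72.5, 172.6], [47.1, -42.0, 220.4], [48.6, -40.8, 221.5]]
shaft 51 [ 20.1 -35.3 138.5]
```

Call:
send_rows(steps=[0.01, 0.0007, 0, 0, 0.01, 0.0007, 0, 0, 0.007, 0.0005, 0, 0, 0.005, 0.0003, 0, 0, 0, 0, 0, 0])

```text
time_s: 12.2
eef_pos: [0.56, -0.1084, 0.1955]
tool_rot: [3.14, 0.105, 0.001]
ft_force: [-1.8, 0.3, -1.2]
gripper_width: -0.001
grip_force: 0.8
```

```bash
python3 -c "
from h import *
st();knob();edge('s11')"
```

```text
t 12.2 tcp local mm [ 16.5 -54.3] z 195.5 yaw 3.81 F local [-1.8  0.4] w -0.001
top []
side [(array([ 44.4, -52. ]), 192, 0.55)]
358 [[4.1, -72.6, 171.1], [4.5, -72.1, 171.7], [61.5, -42.5, 218.8], [64.3, -41.3, 220.0]]
shaft 54 [ 29.  -35.6 138.6]
```

Call:
send_rows(steps=[0.005, 0.0003, 0, 0, 0.005, 0.0003, 0, 0, 0.005, 0.0003, 0, 0, 0, 0, 0, 0])

```text
time_s: 12.95
eef_pos: [0.5641, -0.1082, 0.1951]
tool_rot: [3.139, 0.104, -0.007]
ft_force: [-9.7, 1.0, 2.0]
gripper_width: -0.003
grip_force: 4.9
```

Force 9.7 N, so it's at the end stop. I back off near and up, then check.

Call:
send_rows(steps=[-0.06, -0.004, 0, 0, -0.1, -0.006, 0, 0, -0.05, 0, 0.1, 0, 0, 0, 0.1, 0, 0, 0, 0, 0])

```text
time_s: 13.58
eef_pos: [0.4833, -0.1123, 0.2802]
tool_rot: [3.139, 0.104, 0.015]
ft_force: [0.9, 0.8, -0.8]
gripper_width: -0.003
grip_force: 0.0
```

```bash
python3 -c "
from h import *
st();knob();edge('s12')
for t in ('mug','toy_tractor','spare_knob','screwdriver'): print(t,m(t,'side')[:1])"
```

```text
t 13.57 tcp local mm [-60.3 -53.1] z 280.2 yaw 3.81 F local [0.9 0.8] w -0.003
top []
side [(array([ 50.9, -52.6]), 187, 0.82)]
375 [[26.5, -72.5, 170.8], [27.2, -71.9, 171.5], [65.7, -34.7, 212.1], [67.1, -32.3, 212.7]]
shaft 55 [ 31.5 -35.9 139. ]
mug [([0.57, 0.1184, -0.0031], 0.85)]
toy_tractor [([0.5532, -0.228, -0.003], 0.83)]
spare_knob [([0.3826, -0.002, 0.0002], 0.79)]
screwdriver []
```

View pics/s12.png

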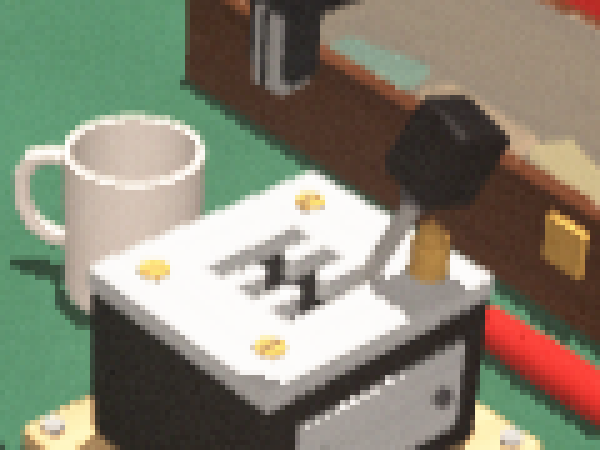

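The lever is fully home in the far right slot beside the nut, with its shaft at (385,260). The fingers are clear at (285,60).

```bash
python3 -c "
from bench import r
print(r.finish_job())"
```

```text
the job is handed in; nothing more can be done
None
```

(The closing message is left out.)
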